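# Load a bottle on the orbital shaker and lock its retaining bar

## Robot

A 6-joint arm with a two-finger parallel gripper is mounted at the origin on a cart in front of the work surface, level with it; the furniture and walls round the work are solid. World frame = base frame: x ahead of the robot, y to its left, z up, the work surface at z = 0. Lengths are in mm, angles in rad, forces in N, time in s.
With the tool pointing down it reaches from about 350 to 875 mm from the base axis. Payload 4.2 kg.
Tool frame: the origin (TCP) lies on the mounting face of the last link; the fingertips stand 173 mm ahead of it and the grasp point (between the pads) lies 155 mm ahead of it; z points along the fingers, y is the line along which they close (so a half turn about z gives the same grasp; the last joint's range is limited). The gripper opens to 85 mm and grips with 20 to 120 N. Pads are 22 mm wide; open, the fingers measure 114 mm over their backs; the gripper's body (76 mm by 85 mm) begins 54 mm behind the grasp point. The pads swing forward as they close: fully open they stand 13 mm farther back than shut.
Start: joints at [-0.955, 0.385, 0.008, 0, -1.194, -0.259], TCP at [218.313, -585.61, 404.712] pointing down, gripper open.
Joint ranges: [-3.14, 3.14], [-1.21, 2.06], [-1.07, 1.41], [-3.16, 2.05], [-2.99, -0.16], [-3.1, 3.1]. Speed limits (rad/s): [2.79, 2.79, 3.14, 3.14, 3.14, 3.14].

## Interface

Orientations are given as a unit quaternion [x, y, z, w].
In Python, from bench import arm gives the robot as it stands.
- The arm moves only by the tool carry_out, never from a script. Its argument "rows" is a list of rows, each a list of 7 numbers: the shift along the tool's x, y, z as a fraction of full scale, then the turn, a rotation vector about the tool's x, y, z as a fraction of full scale, then the opening, from -1 (shut) to 1 (fully open). A call has 1 to 12 rows; each row is the pose to reach, as a shift and turn from the pose commanded when the call began, along the tool's axes at that moment, turning the shorter way round; what a row does not reach only later rows make up. Full scale, the value 1, is 20 cm for a shift and pi rad for a turn. A row lasts 1/8 s, in which the tool goes at most 62.5 mm and 10.7 degrees, less where a joint would pass 70% of its speed; a pose out of reach is approached as far as the arm can. A call with a number of a shift or a turn outside -1 to 1 is refused whole. A call with a gripper value outside its range is refused whole. The fingers move at their own pace and stop on an object; the grip force is fixed at half the most. Time passes only in rows, so rows that repeat a pose let the fingers close. It gives the time, the measured TCP pose, the force, the opening and the grip force at its end, in the units of the state.
- arm.read_state(): the state, without advancing time (a new reading comes with each control period).
- arm.get_image(name): name is "scene" or "side" or "wrist"; returns (picture, depth): 420x560x3 uint8, red, green, blue; 420x560 float32, mm along the optical axis (not along the pixel's ray), 0 where there is no reading.
- arm.calibration(name): a dict with "mtx" (3x3 intrinsics, pixels), "k1" (the pictures are not rectified: a ray, as slopes to the right and down, at radius r is drawn at 1 + k1 r^2 times it, then the intrinsics apply), "cam_to_world" (4x4, takes a point from camera to world coordinates). Camera axes: x right, y up, looking along -z (the intrinsics and any distortion apply to the point x, -y, -z); pixel columns grow to the right and rows downward; lengths in mm; the calibration is good to about 2 mm. A picture is of the moment at which its call begins: read the wrist's pose just before it. calibration takes no time and is no camera call; for the wrist camera it gives the pose at the moment of the call.
- arm.job_done(): hands the job in; it is judged then, once.
The state is a dict: "clock": time; "joints": joint angles; "joint_vel": joint speeds; "joint_efforts": joint torques, N m; "position": TCP position; "ee_rot": TCP orientation; "contact_force": force on the tool from outside, world axes, zero at the start; "wrist_torque": the same for the moment, N m; "gripper_width": finger opening in mm; "grasp_force": force on a finger pad.
Only numpy, scipy, OpenCV 4.12 (cv2) and the standard library are available. Lean on these libraries where they do the work, as an engineer would, in place of code of your own. Each camera call takes 0.05 s, during which the arm holds its last target. There are 200 camera calls.

## Task

Stand the amber bottle on the shaker's mat up against the two rubber posts. Then squeeze the red release button to free the retaining bar, slide the bar off its hole towards the bottle, let the button go and push on gently until it pops out in the next hole, so that the spring pad holds the bottle. Keep the bottle upright and do not squeeze it hard, never force the bar against its latch, and leave the jars and the timer alone.

Things in the scene. Friction and masses are not known exactly. Their poses are not given: they have to be found in the camera images.
- amber_centre (a point): Centre (half-way up) of the amber glass bottle with a black cap, standing upright, 132 mm high, about 0.34 kg: body 58 mm across up to 92 mm height, then neck and cap, 33 mm across, from 93 to 132 mm; grasp it there. z axis up.
- amber: The same bottle; origin at the middle of its underside.
- bay (a point): The bottle's place on the shaker (fixed white box, aluminium platform 245 mm deep, 230 mm wide): the point on the mat under the bottle's axis when it touches both posts. Mat top 68 mm above the worktop. x axis: the way the bar closes, away from the robot; y: to the left; z up. The bar's spring pad starts 65 mm back (-x) from here, so the bottle has 36 mm of spare room in front.
- post_top (a point): Mid-way between the tops of the two rubber posts (16 mm across, 55 mm high, 24 mm to either side along y) behind the bottle's place, 28 mm ahead (+x) of it. Axes as the bay.
- sleeve_centre (a point): Centre of the black sleeve that rides on the square rail and carries the bar; axes as the bay; 32 mm above the mat. 42 mm long (x), 30 mm high. Its ribbed thumb rest is 20 mm left (+y) of here, the released button's face 26 mm right (-y): squeeze one against the other (46 mm apart, 38.5 mm pressed in). Fingers may reach 20 mm below here. A rail bracket begins 29 mm behind it at the start.
- bar_back (a point): Point on the flat back face of the aluminium bar, 19 mm ahead (+x) of the sleeve's centre and 6 mm lower. The face is 20 mm high (10 mm up and down from here) and runs from 37 mm right (-y) to 168 mm left (+y): open fingers that straddle the sleeve can push it forward there on both sides. Nothing on the face within 60 mm of here but the sleeve.
- button_face (a point): Middle of the red button's outer face (18 mm across), which looks to the right (-y of the bay).
- slide_bar (a joint): Travel of sleeve and bar along the rail, m: 0 in the first hole (start), growing towards the bottle; about 4 N of friction, so it stays where it is left. The next hole lies 40 to 68 mm on: the hole strip on the rail is reset from day to day, so the hole must be felt; about 2 mm of play either way in it. The pad meets the bottle from about 36 mm on.
- button (a joint): Travel of the red button, m: 0 standing fully out with the latch pin in a hole; 0.0075 pressed right in towards the thumb rest (+y). Spring 4 N rising to 8 N. Beyond 0.006 the pin is clear of the hole. Between holes the released button rides at 0.005 to 0.006, and it springs out to 0 in a hole.
- latch_pin: The steel latch pin (6 mm, round nose) inside the sleeve, moved by the button; it catches in the rail's holes and stops the bar dead there. Not visible.
- red_jar: Sample jar with red lid, 53 mm across, 68 mm high, a bystander.
- blue_jar: Sample jar with blue lid, 53 mm across, 68 mm high, a bystander.
- timer_1: Small white timer, 66 x 66 x 16 mm, a bystander.
- pad (a joint): Compression of the bar's spring pad, m: 0 free, 0.036 bottomed; spring 1 N rising to 3.4 N. Rubber face 62 mm wide, 20 mm high, its centre 26 mm above the mat.
There are look-alikes about, which are no part of the job. Leave any pink or yellow look-alike of the amber alone.

How it is judged:
By the outcome, as a careful person would: the job done as asked, in the order asked, and still so for the second after the job is handed in, with the robot touching nothing.
It also fails if it takes over 58 s, if anything falls off the work surface, if the arm or the gripper's body presses on something with over 40 N, if the wrist force passes 120 N, or if a joint passes its speed limit or range.

## Working session

There is one attempt and no reset: what is moved stays moved. The work goes in short steps, Python scripts to look and compute and a tool call to move; the robot and the scene stay as the last step left them, time stands still between calls to the robot, and variables do not carry over. Pictures are saved under pics/ and viewed, at most 10 in all, crops included, and the job is handed in when it is done.

Besides the shell and the picture viewer there is one more tool, called after "Request:" as name([rows], argument=value, ...), one row to a line, values as JSON. carry_out: Moves the arm, as the interface text tells. Its arguments: {"type":"object","properties":{"rows":{"type":"array"}},"required":["rows"]}

```bash
ls; mkdir -p pics
cat > h.py <<'E'
import numpy as np, cv2
from bench import arm
from scipy.spatial.transform import Rotation as R
def world(cal,u,v,depth=None,z=None):
    K=np.array(cal["mtx"]);T=np.array(cal["cam_to_world"]);k=cal["k1"]
    d=np.array([(u-K[0,2])/K[0,0],(v-K[1,2])/K[1,1]]);s=d.copy()
    for _ in range(20): s=d/(1+k*(s@s))
    ray=np.array([s[0],-s[1],-1.0])
    if depth is not None: return T[:3,:3]@(ray*depth)+T[:3,3]
    r=T[:3,:3]@ray; t=(z-T[2,3])/r[2]; return T[:3,3]+t*r
def snap(name,tag):
    cal=arm.calibration(name); im,d=arm.get_image(name)
    cv2.imwrite(f"pics/{tag}.png",im[:,:,::-1]); np.savez(f"pics/{tag}.npz",im=im,d=d,**{k:np.array(v) for k,v in cal.items()})
    return cal,im,d
E
python3 - <<'E'
from h import *
for n in ("scene","side"): 
    c,i,d=snap(n,n+"0"); print(n,np.round(np.array(c["cam_to_world"]),2).tolist(),np.array(c["mtx"]).tolist())
a=cv2.imread("pics/scene0.png");cv2.imwrite("pics/scene0b.png",cv2.resize(a,(800,600),interpolation=cv2.INTER_CUBIC))
a=cv2.imread("pics/side0.png");cv2.imwrite("pics/side0b.png",cv2.resize(a,(800,600),interpolation=cv2.INTER_CUBIC))
s=arm.read_state();print(s)
E
```

```text
pics
scene [[-0.57, 0.52, -0.63, -404.79], [-0.82, -0.35, 0.45, 502.79], [0.01, 0.78, 0.63, 967.72], [0.0, 0.0, 0.0, 1.0]] [[406.2878243292289, 0.0, 272.5991364221426], [0.0, 406.2878243292289, 214.41397474562626], [0.0, 0.0, 1.0]]
side [[0.94, 0.2, -0.28, 152.06], [-0.34, 0.53, -0.77, -1099.64], [-0.0, 0.82, 0.57, 806.18], [0.0, 0.0, 0.0, 1.0]] [[426.45571815406197, 0.0, 276.6708455332872], [0.0, 426.45571815406197, 209.5955527860464], [0.0, 0.0, 1.0]]
{'clock': 0.1, 'joints': array([-9.55408466e-01,  3.85507738e-01,  6.74711929e-03, -4.53761377e-04,
       -1.19401748e+00, -2.58615267e-01]), 'joint_vel': array([-0.00141266, -0.00025548,  0.00290473,  0.0009475 , -0.00084312,
       -0.00045138]), 'joint_efforts': array([-2.13497360e-04, -3.93319166e+01,  1.88929385e+01,  4.19796646e+00,
       -2.57912776e-03,  9.83949434e-06]), 'position': array([ 218.26154835, -585.45538712,  403.70487742]), 'ee_rot': array([-1.77359261e-01,  9.84145653e-01,  9.87020067e-04, -2.28302873e-04]), 'contact_force': array([-0.06030121,  0.25301231, -0.83335559]), 'wrist_torque': array([0.02905109, 0.01065321, 0.02060875]), 'grasp_force': 0.0, 'gripper_width': 85.52786932691554}
```

View pics/scene0b.png

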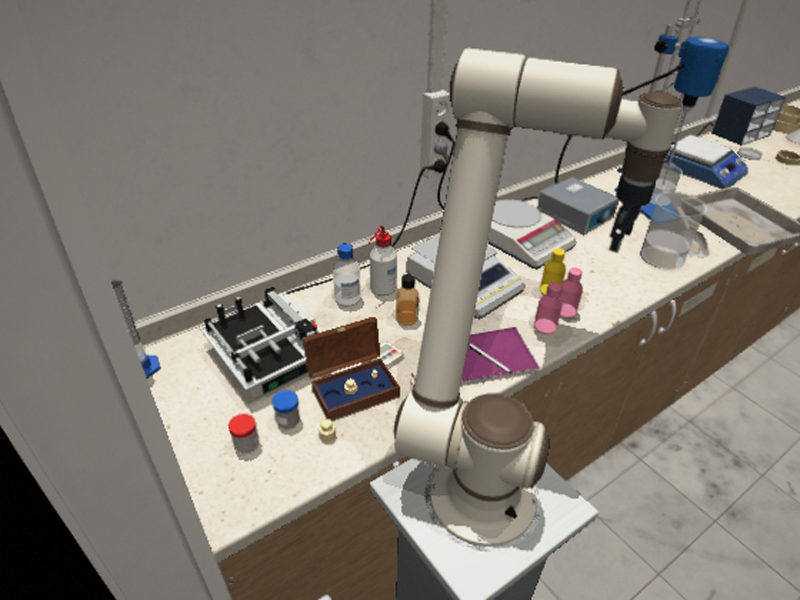

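View pics/side0b.png

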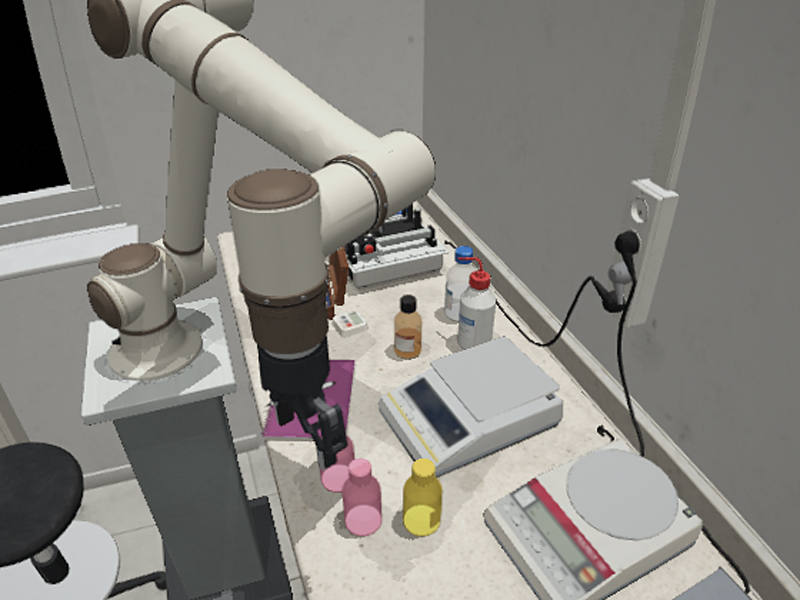

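The amber bottle with its black cap is at scene (407,300) and side (407,328). The pink ones (548,308; 570,292) and the yellow one (554,272) are look-alikes, and the two white bottles (346,275; 383,265) don't match either. The shaker is at scene (262,340), with its red button near (312,325). I'll confirm with one enlarged crop and measure.

Run:
```python
from h import *
a=cv2.imread("pics/scene0.png")[165:285,135:305];cv2.imwrite("pics/crop1.png",cv2.resize(a,None,fx=4.7,fy=4.7,interpolation=cv2.INTER_CUBIC))
for n in("scene0","side0"):
    f=np.load(f"pics/{n}.npz");cal={k:f[k] for k in("mtx","k1","cam_to_world")};im=f["im"];d=f["d"]
    hsv=cv2.cvtColor(im,cv2.COLOR_RGB2HSV)
    cy,cx=((210,285) if n=="scene0" else (235,285))
    for nm,m in (("amber",cv2.inRange(hsv,(8,110,60),(20,255,255))),("red",cv2.inRange(hsv,(0,180,90),(4,255,255)))):
        k,l,st,c=cv2.connectedComponentsWithStats(m)
        for i in range(1,k):
            if st[i,4]>8:
                ys,xs=np.where(l==i);p=np.array([world(cal,x,y,d[y,x]) for x,y in zip(xs,ys) if d[y,x]>0])
                if len(p):print(n,nm,c[i].round(),st[i,4],np.median(p,0).round(),p.min(0).round(),p.max(0).round())
    # black cap near amber
    m=(hsv[...,2]<60); 
    ys,xs=np.where(m);s=(abs(xs-cx)<10)&(abs(ys-(197 if n=="scene0" else 212))<9);xs=xs[s];ys=ys[s]
    p=np.array([world(cal,x,y,d[y,x]) for x,y in zip(xs,ys) if d[y,x]>0]);print(n,"cap",p.mean(0).round(),np.percentile(p,2,0).round(),np.percentile(p,98,0).round(), len(p))
```

```text
scene0 amber [520. 196.] 12 [  203. -1453.  -207.] [  199. -1510.  -259.] [  205. -1406.  -179.]
scene0 amber [505. 201.] 9 [  201. -1273.  -173.] [  201. -1289.  -190.] [  205. -1261.  -154.]
scene0 amber [285. 214.] 336 [ 484. -172.   65.] [ 470. -207.    3.] [ 516. -156.  114.]
scene0 amber [516. 206.] 49 [  201. -1453.  -278.] [  198. -1555.  -363.] [  208. -1352.  -221.]
scene0 amber [514. 214.] 9 [  202. -1489.  -342.] [  200. -1506.  -369.] [  203. -1451.  -327.]
scene0 amber [515. 221.] 10 [  202. -1537.  -420.] [  198. -1564.  -441.] [  204. -1527.  -397.]
scene0 amber [242. 252.] 1853 [418.  58.  61.] [290. -34.   5.] [450. 153. 140.]
scene0 amber [264. 235.] 19 [403. -30.  97.] [396. -33.  64.] [411. -27. 119.]
scene0 amber [447. 233.] 13 [ 201. -815. -147.] [ 200. -845. -168.] [ 204. -780. -109.]
scene0 amber [443. 254.] 25 [ 202. -850. -285.] [ 198. -879. -325.] [ 207. -816. -265.]
scene0 amber [436. 263.] 12 [ 203. -814. -318.] [ 200. -835. -357.] [ 206. -797. -286.]
scene0 amber [428. 265.] 14 [ 203. -750. -300.] [ 201. -783. -325.] [ 206. -726. -263.]
scene0 amber [43
[... 3076 characters left out ...]
3 [ 634. -204.  168.] [ 622. -227.  150.] [ 659. -179.  195.]
scene0 red [169. 298.] 222 [357. 321.  69.] [336. 297.  57.] [384. 344.  75.]
scene0 cap [ 501. -187.  122.] [ 485. -300.   13.] [ 612. -171.  136.] 76
side0 amber [236. 196.] 412 [414. -20.  69.] [374. -40.   6.] [438. 134. 141.]
side0 amber [287. 239.] 211 [ 499. -213.   46.] [ 473. -219.    4.] [ 524. -190.   86.]
side0 red [258. 174.] 20 [505.  72. 102.] [496.  65.  95.] [518.  81. 111.]
side0 red [332. 199.] 22 [ 627. -219.  155.] [ 624. -229.  147.] [ 641. -209.  168.]
side0 red [340. 199.] 10 [ 649. -229.  156.] [ 645. -231.  151.] [ 655. -226.  165.]
side0 cap [ 500. -197.  126.] [ 488. -205.  111.] [ 513. -180.  135.] 104
```

View pics/crop1.png

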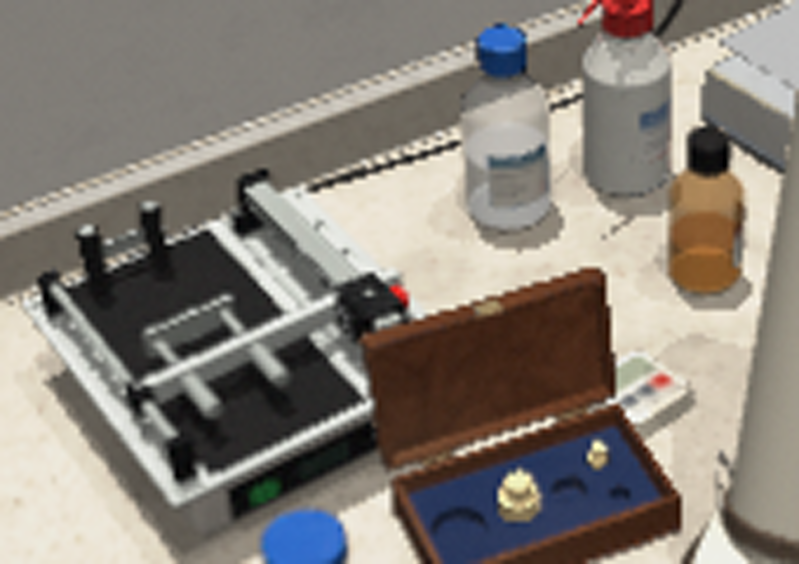

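The crop confirms it. Amber bottle with black cap is at crop (707,210). On the shaker, the posts are at crop (88,232) and (150,207), the sleeve at (370,305) and the red button at (400,297). A wooden box lid stands close to the sleeve, and the timer is behind it. Next I'll work out the shaker pose and the first move.

```bash
cat >> h.py <<'E'
def rel(pos,yd=None):
    "shift/turn fractions to bring TCP to pos, tool down, tool-y along direction yd (sign free)"
    s=arm.read_state();R0=R.from_quat(s["ee_rot"]);sh=R0.inv().apply(np.array(pos)-s["position"])/200
    if yd is None: return sh.round(4)
    out=[]
    yd=np.array([yd[0],yd[1],0.])/np.hypot(*yd[:2])
    for sg in(1,-1):
        y=sg*yd;z=np.array([0,0,-1.]);x=np.cross(y,z)
        rv=(R0.inv()*R.from_matrix(np.array([x,y,z]).T)).as_rotvec()
        out.append(rv)
    rv=min(out,key=np.linalg.norm)
    return sh.round(4),(rv/np.pi).round(4),"other",(max(out,key=np.linalg.norm)/np.pi).round(4)
E
python3 - <<'E'
from h import *
f=np.load("pics/scene0.npz");cal={k:f[k] for k in("mtx","k1","cam_to_world")};d=f["d"]
def c(x,y):return 135+x/4.7-.5+.1,165+y/4.7-.4
for n,p,z in(("postL",(90,234),123),("postR",(151,208),123),("sleevetop",(370,290),115),("button",(400,297),100),("barleft",(150,375),104),("plat near L",(182,500),66),("plat near R",(372,395),66),("plat far L",(35,300),66)):
    u,v=c(*p);print(n,world(cal,u,v,z=z).round(),world(cal,u,v,d[int(round(v)),int(round(u))]).round())
print(rel([500,-196,404],[-0.349,.937]))
E
```

```text
postL [664. 232. 123.] [660. 233. 126.]
postR [667. 184. 123.] [662. 186. 127.]
sleevetop [509.  93. 115.] [507.  94. 117.]
button [507.  72. 100.] [497.  77. 109.]
barleft [526. 249. 104.] [565. 238.  68.]
plat near L [447. 267.  66.] [450. 267.  63.]
plat near R [464. 120.  66.] [431. 135. 100.]
plat far L [687. 275.  66.] [688. 275.  65.]
(array([-1.9999e+00,  1.3330e+00,  1.0000e-03]), array([ 0.0006, -0.    ,  0.    ]), 'other', array([ 0.   ,  0.001, -1.   ]))
```

Request:
carry_out([
  [-0.25,0.165,0,0,0,0.047,1],
  [-0.5,0.33,0,0,0,0.094,1],
  [-0.75,0.5,0,0,0,0.094,1],
  [-1,0.66,0,0,0,0.094,1],
  [-1,0.66,0,0,0,0.094,1],
  [-1,0.66,0,0,0,0.094,1],
])

```text
clock: 0.85
position: [359.7, -391.9, 404.5]
ee_rot: [-0.031, 1.0, 0.0, -0.0]
contact_force: [0.1, 0.3, 0.7]
gripper_width: 85.3
grasp_force: 0.0
```

Run:
```python
from h import *
s=arm.read_state();print(s["clock"],s["position"].round(1),R.from_quat(s["ee_rot"]).as_matrix().round(3).tolist())
print(rel([440,-196,404],[-0.06,1]))
print(np.array(arm.calibration("wrist")["cam_to_world"]).round(2).tolist())
```

```text
0.85 [ 359.7 -391.9  404.5] [[-0.998, -0.062, -0.0], [-0.062, 0.998, 0.0], [0.0, 0.0, -1.0]]
(array([-0.4617,  0.9529,  0.0027]), array([ 0.0001, -0.0001,  0.0007]), 'other', array([ 2.000e-04,  1.000e-04, -9.993e-01]))
[[-0.06, -0.94, -0.32, 277.05], [1.0, -0.06, -0.02, -396.94], [0.0, -0.32, 0.95, 373.53], [0.0, 0.0, 0.0, 1.0]]
```

Request:
carry_out([
  [-0.115,0.24,0,0,0,0,1],
  [-0.23,0.48,0,0,0,0,1],
  [-0.345,0.72,0,0,0,0,1],
  [-0.46,0.955,0,0,0,0,1],
  [-0.46,0.955,0,0,0,0,1],
  [-0.46,0.955,0,0,0,0,1],
])

```text
clock: 1.6
position: [439.4, -196.8, 404.5]
ee_rot: [-0.03, 1.0, -0.0, -0.0]
contact_force: [0.4, 0.3, -0.1]
gripper_width: 85.2
grasp_force: 0.0
```

Run:
```python
from h import *
s=arm.read_state();print(s["clock"],s["position"].round(1))
cal,im,d=snap("wrist","w1")
hsv=cv2.cvtColor(im,cv2.COLOR_RGB2HSV)
ys,xs=np.where((d>0)&(hsv[...,2]<90))
p=np.array([world(cal,x,y,d[y,x]) for x,y in zip(xs,ys)])
q=(abs(p[:,0]-500)<50)&(abs(p[:,1]+196)<50)&(p[:,2]>122)&(p[:,2]<145)
if q.any():
    P=p[q];print(q.sum(),P.min(0).round(1),P.max(0).round(1));top=P[P[:,2]>np.median(P[:,2])-3]
    (cx,cy),r=cv2.minEnclosingCircle(top[:,:2].astype(np.float32));print(cx,cy,r,np.median(P[:,2]))
    print(rel([cx,cy,267],[-.06,1]))
```

```text
1.6 [ 439.4 -196.8  404.5]
1037 [ 486.3 -203.5  122.1] [ 519.  -171.7  133.3]
502.9750061035156 -188.025146484375 16.718015670776367 131.3337835146485
(array([-0.3211,  0.0263,  0.6873]), array([-0.    , -0.0002, -0.0002]), 'other', array([-3.000e-04,  0.000e+00,  9.998e-01]))
```

View pics/w1.png

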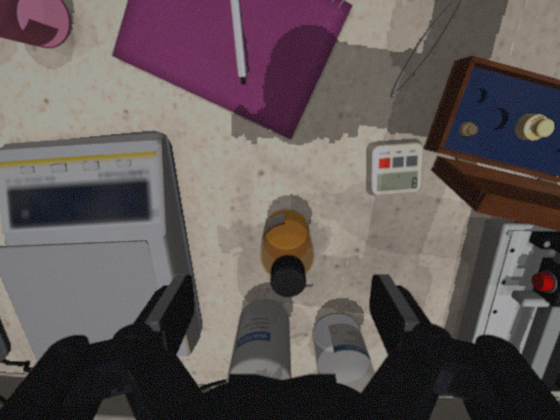

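The wrist picture shows the amber bottle with its cap at (288,275). The timer (397,168), the box and the red button (545,283) are all clear of the descent. Cap centre measures (503,-188). Now the grasp.

Request:
carry_out([
  [-0.25,0.026,0.05,0,0,0,1],
  [-0.321,0.026,0.25,0,0,0,1],
  [-0.321,0.026,0.45,0,0,0,1],
  [-0.321,0.026,0.6,0,0,0,1],
  [-0.321,0.026,0.7,0,0,0,1],
  [-0.321,0.026,0.7,0,0,0,0.2],
  [-0.321,0.026,0.7,0,0,0,-0.2],
  [-0.321,0.026,0.7,0,0,0,-0.4],
  [-0.321,0.026,0.7,0,0,0,-0.4],
  [-0.321,0.026,0.7,0,0,0,-0.4],
  [-0.321,0.026,0.7,0,0,0,-0.4],
])

```text
clock: 3.02
position: [504.0, -186.9, 266.1]
ee_rot: [-0.031, 1.0, -0.001, 0.001]
contact_force: [-0.9, -2.7, 6.1]
gripper_width: 31.9
grasp_force: 60.1
```

Run:
```python
from h import *
s=arm.read_state();print(s["clock"],s["position"].round(1),s["contact_force"].round(1),s["gripper_width"],s["grasp_force"])
```

```text
3.025 [ 504.  -186.9  266.1] [-0.9 -2.7  6.1] 31.86367832078011 60.10080814361572
```

Request:
carry_out([
  [0,0,-0.1,0,0,0,-0.4],
  [0,0,-0.3,0,0,0,-0.4],
  [0,0,-0.5,0,0,0,-0.4],
  [0,0.05,-0.7,0,0,0,-0.4],
  [0,0.2,-0.85,0,0,0,-0.4],
  [-0.05,0.4,-0.87,0,0,0,-0.4],
  [-0.1,0.6,-0.87,0,0,0,-0.4],
  [-0.2,0.8,-0.87,0,0,0,-0.4],
  [-0.29,0.95,-0.87,0,0,0,-0.4],
  [-0.29,1,-0.87,0,0,0,-0.4],
])

```text
clock: 4.28
position: [549.3, 18.6, 436.6]
ee_rot: [-0.032, 0.999, 0.0, -0.002]
contact_force: [-0.3, -1.3, -3.4]
gripper_width: 32.3
grasp_force: 60.3
```

Request:
carry_out([
  [0,0.2,0,0,0,0,-0.4],
  [0,0.4,0,0,0,0,-0.4],
  [0,0.52,0,0,0,0,-0.4],
  [0,0.52,0,0,0,0,-0.4],
  [0,0.52,0,0,0,0,-0.4],
  [0,0.52,0,0,0,0,-0.4],
])

```text
clock: 5.03
position: [542.5, 119.4, 438.5]
ee_rot: [-0.03, 1.0, -0.0, -0.0]
contact_force: [-0.8, 0.4, -3.5]
gripper_width: 32.0
grasp_force: 60.8
```

Run:
```python
from h import *
s=arm.read_state();print(s["clock"],s["position"].round(1),s["contact_force"].round(1),s["gripper_width"])
snap("wrist","w2");a=cv2.imread("pics/w2.png");cv2.imwrite("pics/w2b.png",cv2.resize(a,(800,600),interpolation=cv2.INTER_CUBIC))
```

```text
5.025 [542.5 119.4 438.5] [-0.8  0.4 -3.5] 31.999685577186014
```

View pics/w2b.png

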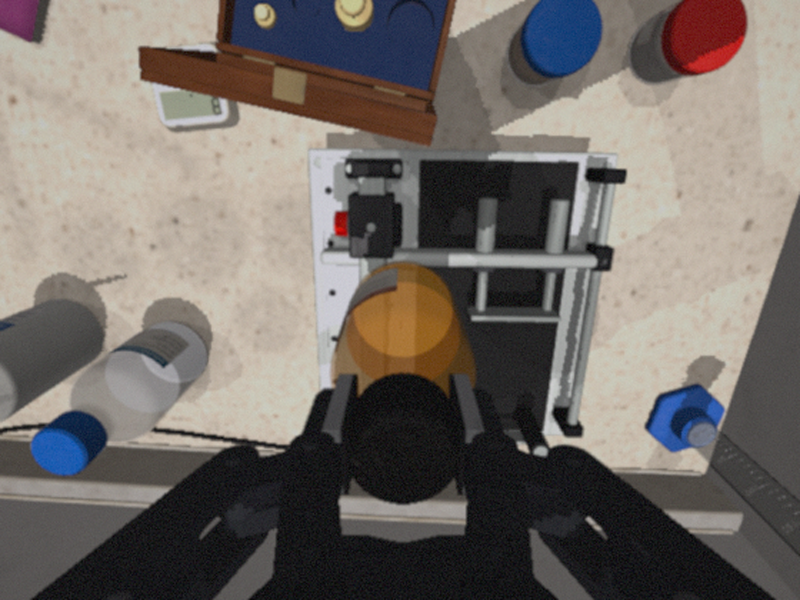

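The picture shows the shaker square to the tool: bar from (325,256) to (605,258), sleeve at (372,222), red button face at (335,223), pad at (515,316), left post at (530,435).

Run:
```python
from h import *
f=np.load("pics/w2.npz");cal={k:f[k] for k in("mtx","k1","cam_to_world")};d=f["d"]
for n,p,z in(("bar L end top back",(325,250),104),("bar R end",(590,252),104),("sleeve tl",(351,193),115),("sleeve br",(394,257),115),("button face",(335,223),100),("rest",(402,222),100),("padL",(471,318),104),("padR",(558,318),104),("plat tl",(309,150),66),("plat tr",(616,153),66),("plat left low",(322,390),66),("postL top",(540,453),123),("postL base",(522,410),68),("box lid low",(435,140),140)):
    u,v=np.array(p)*.7;print(n,world(cal,u,v,z=z).round(1),world(cal,u,v,d[int(round(v)),int(round(u))]).round(1))
```

```text
bar L end top back [525.3  64.4 104. ] [526.   63.8 100.7]
bar R end [515.4 249.3 104. ] [517.1 253.2  95.1]
sleeve tl [484.6  82.7 115. ] [484.8  82.5 112.4]
sleeve br [524.9 112.7 115. ] [527.4 112.6 104.1]
button face [506.8  70.5 100. ] [505.4  71.8 109. ]
rest [503.3 116.8 100. ] [504.1 116.8  94.6]
padL [569.4 171.4 104. ] [569.1 171.2 104.8]
padR [565.6 235.3 104. ] [564.9 234.5 105.9]
plat tl [459.9  46.   66. ] [459.9  46.   66.3]
plat tr [447.9 271.2  66. ] [447.9 272.4  63.4]
plat left low [657.8  55.9  66. ] [537.7  91.5 273.2]
postL top [669.9 233.3 123. ] [669.7 233.2 123.2]
postL base [666.2 232.9  68. ] [661.3 230.1  76. ]
box lid low [450.2 132.5 140. ] [445.3 141.7   2.3]
```

Request:
carry_out([
  [-0.15,0.15,0,0,0,0,-0.4],
  [-0.3,0.3,0,0,0,0,-0.4],
  [-0.414,0.408,0,0,0,0,-0.4],
  [-0.414,0.408,0.05,0,0,0,-0.4],
  [-0.414,0.408,0.2,0,0,0,-0.4],
  [-0.414,0.408,0.35,0,0,0,-0.4],
  [-0.414,0.408,0.45,0,0,0,-0.4],
  [-0.414,0.408,0.49,0,0,0,-0.4],
  [-0.414,0.408,0.49,0,0,0,-0.4],
  [-0.414,0.408,0.49,0,0,0,-0.4],
  [-0.414,0.408,0.49,0,0,0,-0.4],
])

```text
clock: 6.45
position: [620.4, 206.9, 341.9]
ee_rot: [-0.031, 1.0, 0.0, 0.001]
contact_force: [0.0, 0.1, -2.6]
gripper_width: 31.7
grasp_force: 61.0
```

Run:
```python
from h import *
print(arm.read_state()["position"],arm.read_state()["contact_force"])
snap("side","s1");a=cv2.imread("pics/s1.png")[90:240,200:370];cv2.imwrite("pics/s1b.png",cv2.resize(a,None,fx=4,fy=4,interpolation=cv2.INTER_CUBIC))
```

```text
[620.4178607  206.8779011  341.87844046] [ 0.03624633  0.08896175 -2.56588652]
```

View pics/s1b.png

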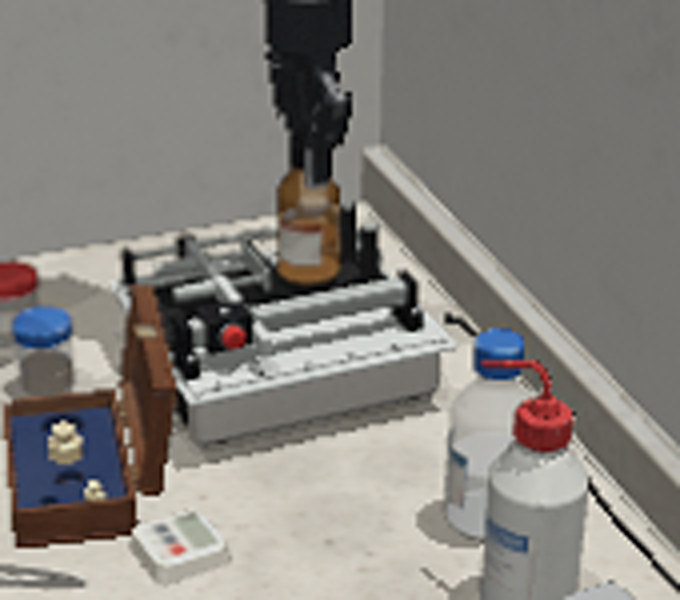

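The side picture shows the bottle upright just above the mat at (308,245), in front of the posts (348,230; 370,245). I'll lower a little and feel forward for the posts.

Request:
carry_out([
  [0,0,0.02,0,0,0,-0.4],
  [-0.015,0,0.025,0,0,0,-0.4],
  [-0.03,0,0.025,0,0,0,-0.4],
  [-0.045,0,0.025,0,0,0,-0.4],
  [-0.055,0,0.025,0,0,0,-0.4],
  [-0.055,0,0.025,0,0,0,-0.4],
])

```text
clock: 7.25
position: [631.4, 207.5, 335.6]
ee_rot: [-0.031, 1.0, 0.0, -0.0]
contact_force: [0.3, -0.3, -4.6]
gripper_width: 31.8
grasp_force: 61.0
```

Request:
carry_out([
  [-0.005,0,0,0,0,0,-0.4],
  [-0.01,0,0,0,0,0,-0.4],
  [-0.01,0,0,0,0,0,-0.4],
])

```text
clock: 7.62
position: [633.3, 207.7, 335.8]
ee_rot: [-0.031, 1.0, 0.0, 0.0]
contact_force: [0.5, -0.2, -3.8]
gripper_width: 32.1
grasp_force: 61.0
```

Request:
carry_out([
  [-0.005,0,0,0,0,0,-0.4],
  [-0.01,0,0,0,0,0,-0.4],
  [-0.01,0,0,0,0,0,-0.4],
])

```text
clock: 8.0
position: [635.3, 207.8, 335.7]
ee_rot: [-0.031, 1.0, 0.0, 0.0]
contact_force: [-0.9, -0.4, -4.3]
gripper_width: 31.7
grasp_force: 61.0
```

Request:
carry_out([
  [-0.005,0,0,0,0,0,-0.4],
  [-0.005,0,0,0,0,0,-0.4],
])

```text
clock: 8.25
position: [636.3, 207.9, 335.7]
ee_rot: [-0.031, 1.0, 0.0, 0.0]
contact_force: [-0.4, 0.4, -3.1]
gripper_width: 32.0
grasp_force: 61.0
```

Request:
carry_out([
  [-0.005,0,0,0,0,0,-0.4],
  [-0.005,0,0,0,0,0,-0.4],
])

```text
clock: 8.5
position: [637.3, 207.9, 335.7]
ee_rot: [-0.031, 1.0, -0.0, 0.0]
contact_force: [0.3, 0.5, -3.4]
gripper_width: 31.8
grasp_force: 61.0
```

Request:
carry_out([
  [-0.005,0,0,0,0,0,-0.4],
  [-0.005,0,0,0,0,0,-0.4],
])

```text
clock: 8.75
position: [638.3, 208.0, 335.7]
ee_rot: [-0.031, 1.0, 0.0, 0.0]
contact_force: [0.2, 0.1, -3.8]
gripper_width: 31.8
grasp_force: 61.0
```

Request:
carry_out([
  [-0.005,0,0,0,0,0,-0.4],
  [-0.005,0,0,0,0,0,-0.4],
])

```text
clock: 9.0
position: [639.3, 208.1, 335.7]
ee_rot: [-0.031, 1.0, 0.0, 0.0]
contact_force: [-0.4, -0.5, -3.7]
gripper_width: 31.7
grasp_force: 61.0
```

Request:
carry_out([
  [-0.005,0,0,0,0,0,-0.4],
  [-0.005,0,0,0,0,0,-0.4],
])

```text
clock: 9.25
position: [640.3, 208.1, 335.7]
ee_rot: [-0.031, 1.0, 0.0, 0.0]
contact_force: [0.7, -0.3, -4.2]
gripper_width: 32.0
grasp_force: 61.0
```

Request:
carry_out([
  [-0.005,0,0,0,0,0,-0.4],
  [-0.005,0,0,0,0,0,-0.4],
])

```text
clock: 9.5
position: [641.3, 208.1, 335.7]
ee_rot: [-0.031, 1.0, -0.0, -0.0]
contact_force: [0.2, -0.0, -3.7]
gripper_width: 32.0
grasp_force: 61.0
```

Request:
carry_out([
  [-0.005,0,0,0,0,0,-0.4],
  [-0.005,0,0,0,0,0,-0.4],
])

```text
clock: 9.75
position: [642.0, 208.1, 335.5]
ee_rot: [-0.031, 1.0, -0.0, -0.001]
contact_force: [-1.4, -0.5, -2.9]
gripper_width: 31.7
grasp_force: 61.0
```

Request:
carry_out([
  [-0.005,0,0,0,0,0,-0.4],
  [-0.005,0,0,0,0,0,-0.4],
])

```text
clock: 10.0
position: [642.8, 208.0, 335.4]
ee_rot: [-0.031, 1.0, -0.001, -0.001]
contact_force: [-5.0, -1.1, -2.2]
gripper_width: 32.1
grasp_force: 61.1
```

Request:
carry_out([
  [-0.005,0,0,0,0,0,-0.4],
  [-0.005,0,0,0,0,0,-0.4],
])

```text
clock: 10.25
position: [643.4, 208.0, 335.4]
ee_rot: [-0.031, 1.0, -0.001, -0.002]
contact_force: [-6.8, -0.8, -0.8]
gripper_width: 31.7
grasp_force: 61.1
```

Run:
```python
from h import *
print(arm.read_state()["position"],arm.read_state()["contact_force"],arm.read_state()["wrist_torque"])
snap("side","s2");a=cv2.imread("pics/s2.png")[130:175,250:310];b=cv2.resize(a,None,fx=9,fy=9,interpolation=cv2.INTER_CUBIC)
snap("scene","c2");a=cv2.imread("pics/c2.png")[195:255,140:190];c=cv2.resize(a,None,fx=6.75,fy=6.75,interpolation=cv2.INTER_CUBIC)[:405]
cv2.imwrite("pics/s2b.png",np.hstack([b[:,:440],c]))
```

```text
[643.38922406 208.00552879 335.38166614] [-6.77947413 -0.81442566 -0.83779654] [-0.43780664  1.97735972  0.04800939]
```

View pics/s2b.png

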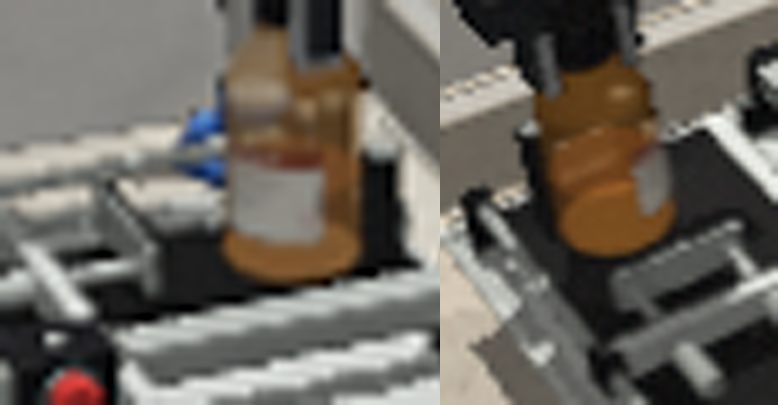

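The views show the bottle touching the posts, upright, and contact began at x≈642. I'll relax, lower onto the mat and release.

Request:
carry_out([
  [0.007,0,0,0,0,0,-0.4],
  [0.007,0,0.004,0,0,0,-0.4],
  [0.007,0,0.008,0,0,0,-0.4],
  [0.007,0,0.01,0,0,0,-0.4],
  [0.007,0,0.01,0,0,0,-0.4],
])

```text
clock: 10.98
position: [642.6, 207.9, 334.7]
ee_rot: [-0.031, 1.0, -0.0, -0.0]
contact_force: [-5.8, -2.5, 2.4]
gripper_width: 31.9
grasp_force: 61.1
```

Request:
carry_out([
  [0,0,0,0,0,0,-0.2],
  [0,0,0,0,0,0,0],
  [0,0,0,0,0,0,0.3],
  [0,0,0,0,0,0,0.5],
  [0,0,-0.05,0,0,0,0.5],
  [0,0,-0.2,0,0,0,0.5],
  [0,0,-0.4,0,0,0,0.6],
  [0,0,-0.5,0,0,0,0.6],
  [0,0,-0.5,0,0,0,0.6],
])

```text
clock: 12.1
position: [642.9, 208.3, 436.7]
ee_rot: [-0.031, 1.0, 0.001, 0.003]
contact_force: [-0.7, -0.6, -1.5]
gripper_width: 68.2
grasp_force: 0.0
```

Run:
```python
from h import *
s=arm.read_state();print(s["position"],s["contact_force"],s["gripper_width"])
y=np.array([-.054,.9985])
print(rel([470,95,434.7],y))
```

```text
[642.9272226  208.27492028 436.66406101] [-0.74440202 -0.56296241 -1.47894862] 68.20983001587848
(array([ 0.8979, -0.512 ,  0.0039]), array([0.0007, 0.0017, 0.0024]), 'other', array([-0.0026,  0.0011, -0.9976]))
```

Request:
carry_out([
  [0.22,-0.13,0,0,0,0.002,0.6],
  [0.45,-0.26,0,0,0,0.002,0.6],
  [0.67,-0.38,0,0,0,0.002,0.6],
  [0.9,-0.51,0,0,0,0.002,0.6],
  [0.9,-0.51,0,0,0,0.002,0.6],
  [0.9,-0.51,0,0,0,0.002,0.6],
])

```text
clock: 12.85
position: [469.5, 95.4, 433.5]
ee_rot: [-0.028, 1.0, 0.0, 0.0]
contact_force: [0.7, -0.2, 0.2]
gripper_width: 68.3
grasp_force: 0.0
```

Run:
```python
from h import *
s=arm.read_state();print(s["clock"],s["position"].round(1),s["contact_force"].round(1),np.round(R.from_quat(s["ee_rot"]).as_matrix(),4).tolist())
cal,im,d=snap("wrist","w3")
hsv=cv2.cvtColor(im,cv2.COLOR_RGB2HSV)
m=cv2.inRange(hsv,(0,180,60),(5,255,255))|cv2.inRange(hsv,(175,180,60),(180,255,255))
k,l,st,c=cv2.connectedComponentsWithStats(m)
for i in range(1,k):
    if st[i,4]>20:print(c[i].round(1),st[i],world(cal,st[i,0],c[i][1],z=100).round(1),world(cal,*c[i],z=100).round(1))
a=cv2.imread("pics/w3.png");cv2.imwrite("pics/w3b.png",cv2.resize(a,(800,600),interpolation=cv2.INTER_CUBIC))
```

```text
12.85 [469.5  95.4 433.5] [ 0.7 -0.2  0.2] [[-0.9985, -0.0552, 0.0002], [-0.0552, 0.9985, 0.0001], [-0.0002, 0.0001, -1.0]]
[499.6  99. ] [ 472   74   56   51 2209] [367.9 266.6 100. ] [366.2 292.6 100. ]
[139.2 119.7] [135 116   9   9  65] [403.9 -46.5 100. ] [403.7 -42.5 100. ]
[259.7 228.2] [256 221   8  15 112] [507.3  70.6 100. ] [507.1  74.5 100. ]
[  4.4 364. ] [  0 361  11   8  44] [ 711.6 -250.9  100. ] [ 711.2 -245.1  100. ]
```

View pics/w3b.png

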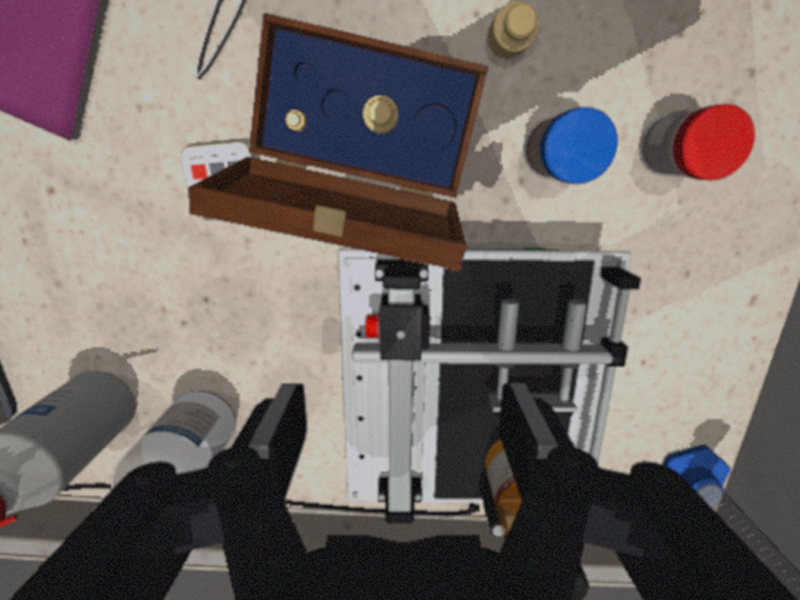

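The wrist picture shows the sleeve at (403,330), the red button at (373,327), bracket (402,272), bar at (480,352) and the bottle behind the right finger at (503,485). Next I lower the open fingers straddling the sleeve.

Request:
carry_out([
  [-0.1,0,0.1,0,0,0,0.6],
  [-0.183,0,0.3,0,0,0,0.6],
  [-0.183,0,0.5,0,0,0,0.6],
  [-0.183,0,0.65,0,0,0,0.6],
  [-0.183,0,0.75,0,0,0,0.6],
  [-0.183,0,0.82,0,0,0,0.6],
  [-0.183,0,0.87,0,0,0,0.6],
  [-0.183,0,0.9,0,0,0,0.6],
  [-0.183,0,0.9,0,0,0,0.6],
  [-0.183,0,0.9,0,0,0,0.6],
])

```text
clock: 14.15
position: [506.2, 97.5, 254.4]
ee_rot: [-0.028, 1.0, 0.0, 0.001]
contact_force: [0.2, -0.2, -0.1]
gripper_width: 68.3
grasp_force: 0.0
```

Run:
```python
from h import *
s=arm.read_state();print(s["clock"],s["position"].round(1),s["contact_force"].round(1))
cal,im,d=snap("wrist","w4");cv2.imwrite("pics/w4b.png",cv2.resize(cv2.imread("pics/w4.png"),(800,600)))
```

```text
14.15 [506.2  97.5 254.4] [ 0.2 -0.2 -0.1]
```

View pics/w4b.png

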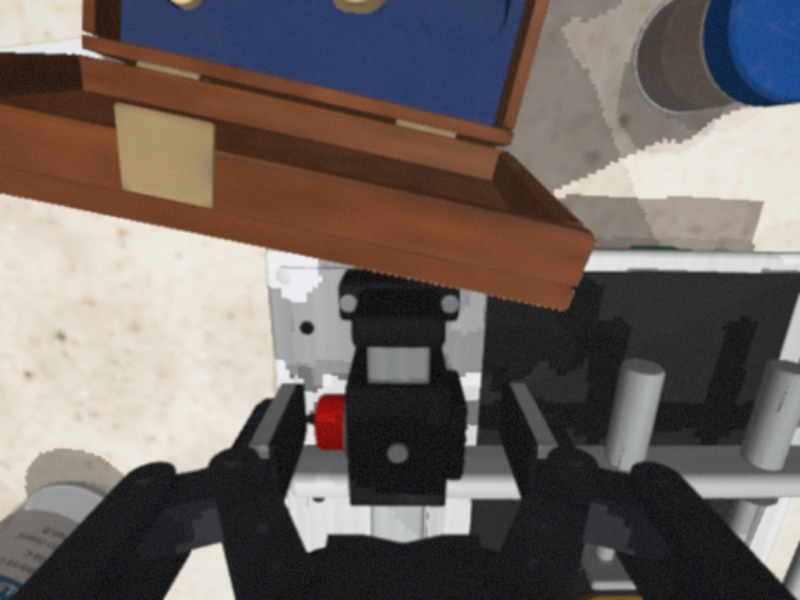

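The fingers straddle the sleeve cleanly, with the button (330,422) and rest (462,425) both between the pads. Now I squeeze.

Request:
carry_out([
  [0,0,0,0,0,0,0.3],
  [0,0,0,0,0,0,0.1],
  [0,0,0,0,0,0,0],
  [0,0,0,0,0,0,-0.05],
  [0,0,0,0,0,0,-0.08],
  [0,0,0,0,0,0,-0.08],
  [0,0,0,0,0,0,-0.08],
])

```text
clock: 15.08
position: [506.1, 96.9, 254.7]
ee_rot: [-0.028, 1.0, -0.0, 0.0]
contact_force: [0.3, -3.8, 5.2]
gripper_width: 39.7
grasp_force: 6.2
```

Request:
carry_out([
  [0,0,0,0,0,0,-0.1],
  [0,0,0,0,0,0,-0.12],
  [0,0,0,0,0,0,-0.12],
])

```text
clock: 15.45
position: [506.1, 97.2, 254.9]
ee_rot: [-0.028, 1.0, -0.0, 0.0]
contact_force: [-2.4, -1.8, 5.8]
gripper_width: 38.3
grasp_force: 34.9
```

Request:
carry_out([
  [-0.01,0,0,0,0,0,-0.12],
  [-0.02,0,0,0,0,0,-0.12],
  [-0.035,0,0,0,0,0,-0.12],
  [-0.05,0,0,0,0,0,-0.12],
  [-0.065,0,0,0,0,0,-0.12],
  [-0.075,0,0,0,0,0,-0.12],
  [-0.075,0,0,0,0,0,-0.12],
])

```text
clock: 16.32
position: [520.8, 97.9, 254.9]
ee_rot: [-0.028, 1.0, -0.0, -0.0]
contact_force: [-3.1, -2.2, 7.4]
gripper_width: 38.3
grasp_force: 35.0
```

Request:
carry_out([
  [0,0,0,0,0,0,0],
  [0,0,0,0,0,0,0.3],
  [0,0,0,0,0,0,0.6],
  [0,0,0.01,0,0,0,0.6],
  [-0.01,0,0.015,0,0,0,0.6],
  [-0.025,0,0.015,0,0,0,0.6],
  [-0.03,0,0.015,0,0,0,0.6],
  [-0.03,0,0.015,0,0,0,0.6],
])

```text
clock: 17.32
position: [527.1, 98.6, 250.7]
ee_rot: [-0.028, 1.0, 0.0, -0.0]
contact_force: [-0.1, 0.1, -0.2]
gripper_width: 68.3
grasp_force: 0.0
```

Run:
```python
from h import *
s=arm.read_state();print(s["clock"],s["position"].round(1),s["contact_force"].round(1))
cal,im,d=snap("wrist","w5");cv2.imwrite("pics/w5b.png",cv2.resize(cv2.imread("pics/w5.png"),(800,600)))
```

```text
17.325 [527.1  98.6 250.7] [-0.1  0.1 -0.2]
```

View pics/w5b.png

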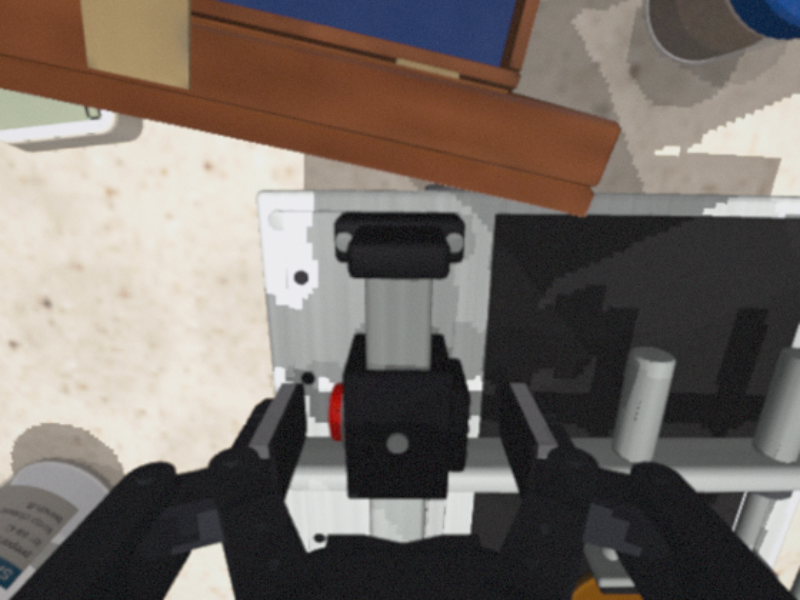

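The button rides pressed in at (337,412) and the sleeve is off its hole. Now I push the bar from behind with the open fingers.

Request:
carry_out([
  [-0.01,0,0,0,0,0,0.6],
  [-0.02,0,0,0,0,0,0.6],
  [-0.02,0,0,0,0,0,0.6],
])

```text
clock: 17.75
position: [529.6, 98.5, 250.5]
ee_rot: [-0.027, 1.0, -0.0, -0.002]
contact_force: [-4.7, 1.3, 3.1]
gripper_width: 68.4
grasp_force: 2.7
```

Request:
carry_out([
  [-0.01,0,0,0,0,0,0.6],
  [-0.02,0,0,0,0,0,0.6],
  [-0.03,0,0,0,0,0,0.6],
  [-0.04,0,0,0,0,0,0.6],
  [-0.04,0,0,0,0,0,0.6],
])

```text
clock: 18.38
position: [537.3, 98.9, 250.4]
ee_rot: [-0.027, 1.0, -0.001, -0.003]
contact_force: [-7.4, 1.1, 4.5]
gripper_width: 68.6
grasp_force: 3.1
```

Request:
carry_out([
  [-0.01,0,0,0,0,0,0.6],
  [-0.02,0,0,0,0,0,0.6],
  [-0.03,0,0,0,0,0,0.6],
  [-0.04,0,0,0,0,0,0.6],
  [-0.05,0,0,0,0,0,0.6],
  [-0.055,0,0,0,0,0,0.6],
])

```text
clock: 19.12
position: [547.9, 99.4, 250.4]
ee_rot: [-0.027, 1.0, -0.001, -0.004]
contact_force: [-8.4, 1.0, 7.0]
gripper_width: 68.4
grasp_force: 4.2
```

Request:
carry_out([
  [-0.0075,0,0,0,0,0,0.6],
  [-0.0075,0,0,0,0,0,0.6],
])

```text
clock: 19.38
position: [549.8, 99.5, 250.4]
ee_rot: [-0.027, 1.0, -0.001, -0.003]
contact_force: [-6.4, 0.9, 3.5]
gripper_width: 68.1
grasp_force: 3.0
```

Request:
carry_out([
  [-0.0075,0,0,0,0,0,0.6],
  [-0.0075,0,0,0,0,0,0.6],
])

```text
clock: 19.62
position: [551.0, 99.6, 250.4]
ee_rot: [-0.027, 1.0, -0.001, -0.003]
contact_force: [-7.5, 1.6, 5.2]
gripper_width: 68.5
grasp_force: 3.7
```

Request:
carry_out([
  [-0.0075,0,0,0,0,0,0.6],
  [-0.0075,0,0,0,0,0,0.6],
])

```text
clock: 19.88
position: [552.5, 99.6, 250.4]
ee_rot: [-0.027, 1.0, -0.001, -0.003]
contact_force: [-7.1, 1.0, 4.3]
gripper_width: 68.3
grasp_force: 3.8
```

Request:
carry_out([
  [-0.006,0,0,0,0,0,0.6],
  [-0.006,0,0,0,0,0,0.6],
])

```text
clock: 20.12
position: [553.6, 99.7, 250.4]
ee_rot: [-0.027, 1.0, -0.001, -0.003]
contact_force: [-8.4, 1.2, 6.1]
gripper_width: 68.6
grasp_force: 3.8
```

Request:
carry_out([
  [-0.006,0,0,0,0,0,0.6],
  [-0.006,0,0,0,0,0,0.6],
])

```text
clock: 20.38
position: [555.6, 99.8, 250.4]
ee_rot: [-0.027, 1.0, -0.001, -0.002]
contact_force: [-3.9, -0.7, 2.0]
gripper_width: 68.2
grasp_force: 1.7
```

Request:
carry_out([
  [-0.006,0,0,0,0,0,0.6],
  [-0.006,0,0,0,0,0,0.6],
])

```text
clock: 20.62
position: [557.3, 99.9, 250.4]
ee_rot: [-0.027, 1.0, -0.001, -0.001]
contact_force: [-5.4, -0.6, 3.2]
gripper_width: 68.4
grasp_force: 2.6
```

```bash
cat >> h.py <<'E'
def btn():
    cal,im,d=snap("wrist","b")
    hsv=cv2.cvtColor(im,cv2.COLOR_RGB2HSV)
    m=cv2.inRange(hsv,(0,180,60),(5,255,255))|cv2.inRange(hsv,(175,180,60),(180,255,255))
    k,l,st,c=cv2.connectedComponentsWithStats(m)
    s=arm.read_state();print(s["clock"],s["position"].round(1),s["contact_force"].round(1))
    for i in range(1,k):
        if st[i,4]>15:print(st[i],c[i].round())
E
python3 -c "from h import *;btn()"
```

```text
20.675 [557.3  99.8 250.4] [-5.2 -0.5  3.5]
[217 268  24  40 736] [229. 287.]
```

The button strip is now 24 px wide, against about 9 px while riding, and the push force dropped, so the latch has popped. I'll back off and rise.

Request:
carry_out([
  [0.02,0,0,0,0,0,0.6],
  [0.035,0,0,0,0,0,0.6],
  [0.035,0,-0.05,0,0,0,0.6],
  [0.035,0,-0.2,0,0,0,0.6],
  [0.035,0,-0.45,0,0,0,0.6],
  [0.2,0,-0.7,0,0,0,0.6],
  [0.45,0,-0.95,0,0,0,0.6],
  [0.6,0,-1,0,0,0,0.6],
  [0.6,0,-1,0,0,0,0.6],
  [0.6,0,-1,0,0,0,0.6],
])

```text
clock: 21.92
position: [438.3, 93.7, 451.2]
ee_rot: [-0.028, 1.0, 0.0, 0.001]
contact_force: [-0.5, -0.2, -1.2]
gripper_width: 68.3
grasp_force: 0.0
```

Run:
```python
from h import *
btn()
f=np.load("pics/b.npz");cal={k:f[k] for k in("mtx","k1","cam_to_world")}
for u in (0,): pass
for n in("scene","side"):
    cal,im,d=snap(n,n+"9");hsv=cv2.cvtColor(im,cv2.COLOR_RGB2HSV)
    ys,xs=np.where(d>0);p=np.array([world(cal,x,y,d[y,x]) for x,y in zip(xs,ys)]);h=hsv[ys,xs]
    near=(abs(p[:,0]-642)<45)&(abs(p[:,1]-207)<45)
    q=near&(p[:,2]>168)&(p[:,2]<215)&(h[:,2]<90);b=near&(p[:,2]<165)&(p[:,2]>72)&(h[:,1]>110)&(h[:,0]>5)&(h[:,0]<22)
    print(n,"cap",q.sum(),p[q].mean(0).round(),p[q].min(0).round(),p[q].max(0).round(),"body",b.sum(),p[b].mean(0).round(),p[b].min(0).round(),p[b].max(0).round())
    for z0,z1 in((75,100),(100,125),(125,150)):
        e=b&(p[:,2]>z0)&(p[:,2]<z1);print(z0,p[e].mean(0).round(1),np.percentile(p[e],[3,97],axis=0).round(1)[:,:2].tolist())
    m=cv2.inRange(hsv,(0,180,90),(4,255,255))[ys,xs]>0
    r=m&(abs(p[:,0]-550)<40)&(abs(p[:,1]-75)<25)&(p[:,2]>80)&(p[:,2]<120)
    if r.any():print("button",r.sum(),p[r].mean(0).round(1),p[r].min(0).round(1))
```

```text
21.975 [438.7  93.8 450.5] [-0.3  0.3  0.1]
[ 458  106   51   47 1823] [483. 128.]
[144 141   9   7  52] [148. 144.]
[259 275   7  14  83] [262. 282.]
[  0 349  34  41 585] [  9. 369.]
scene cap 115 [632. 210. 192.] [621. 190. 168.] [653. 224. 203.] body 297 [621. 217. 135.] [606. 182.  73.] [662. 236. 165.]
75 [634.9 232.9  90.7] [[621.5, 226.6], [659.8, 235.9]]
100 [620.4 222.7 113.1] [[608.1, 204.9], [656.3, 235.2]]
125 [617.  215.4 137.9] [[607.5, 187.9], [635.5, 235.2]]
button 5 [545.5  76.4 106.3] [542.2  73.6  99.3]
side cap 80 [637. 198. 190.] [623. 187. 169.] [652. 217. 202.] body 178 [641. 183. 119.] [613. 172.  72.] [662. 199. 165.]
75 [640.  182.6  84.4] [[617.1, 175.6], [661.4, 191.2]]
100 [651.7 182.  113.3] [[643.6, 176.6], [661.6, 187.9]]
125 [636.7 180.8 136.4] [[616.6, 175.0], [653.8, 189.4]]
button 18 [548.8  73.3 104.2] [540.1  67.3  97.3]
```

```bash
python3 -c "from bench import arm;print(arm.job_done())"
```

```text
the job is handed in; nothing more can be done
None
```

I handed the job in at about 22 s: the amber bottle stands upright against both posts, and the bar is latched in its next hole, about 43 mm along, with the spring pad pressing on the bottle. The button reads fully out, the robot is clear, and I steered clear of the jars and timer throughout; the judge's verdict was not shown.

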